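# Find the worn clock gear unit by rocking its crank

## Robot

A 6-joint arm with a two-finger parallel gripper is mounted at the origin on the work surface. World frame = base frame: x ahead of the robot, y to its left, z up, the work surface at z = 0. Lengths are in m, angles in rad, forces in N, time in s.
With the tool pointing down it reaches from about 0.375 to 0.9 m from the base axis. Payload 3.1 kg.
Tool frame: the origin (TCP) lies between the finger pads; the fingertips stand 8 mm ahead of it and the grasp point (between the pads) lies 11 mm behind it; z points along the fingers, y is the line along which they close (so a half turn about z gives the same grasp; the last joint's range is limited). The gripper opens to 87 mm and grips with 3 to 60 N. Pads are 19 mm wide; open, the fingers measure 117 mm over their backs; the gripper's body (75 mm by 190 mm) begins 51 mm behind the grasp point.
Start: joints at [-1.468, 0.527, 1.433, -0, 1.181, -0.178], TCP at [0.173, -0.6, 0.194] pointing down, gripper open.
Joint ranges: [-3.08, 3.08], [-0.75, 2.2], [0.22, 2.44], [-1.43, 4.57], [0, 2.65], [-2.85, 2.85]. Speed limits (rad/s): [2.79, 2.79, 3.14, 3.14, 3.14, 3.14].

## Interface

Orientations are given as a unit quaternion [x, y, z, w].
In Python, from rig import robot, vision, job gives the robot as it stands.
- The arm moves only by the shell command python3 -m handwheel 'ROWS' [OPENING] [FORCE]. ROWS is JSON, a list of rows, each a list of 4 numbers: the shift along the tool's x, y, z as a fraction of full scale, then the turn about the tool's z as a fraction of full scale. A call has 1 to 20 rows; each row is the pose to reach, as a shift and turn from the pose commanded when the call began, along the tool's axes at that moment, turning the shorter way round; what a row does not reach only later rows make up. Full scale, the value 1, is 300 mm for a shift and 2 pi rad for a turn. A row lasts 1/12 s, in which the tool goes at most 41.7 mm and 7.16 degrees, less where a joint would pass 70% of its speed; a pose out of reach is approached as far as the arm can. A call with a number of a shift or a turn outside -1 to 1 is refused whole. A call with a gripper value outside its range is refused whole. OPENING is the opening in per cent of the stroke, from 0 (shut) to 100 (fully open), set as the call begins (- or left out, the last holds). The fingers move at their own pace and stop on an object; FORCE is the grip in N (left out, the last holds). Time passes only in rows, so rows that repeat a pose let the fingers close. It gives the time, the measured TCP pose, the force, the opening and the grip force at its end, in the units of the state.
- robot.get_obs(): the state, without advancing time (a new reading comes with each control period).
- vision.camera(name): name is "side" or "top" or "wrist"; returns a dict with "frame" (384x512x3 uint8, red, green, blue), "K" (3x3 intrinsics, pixels), "cam_to_world" (4x4, takes a point from camera to world coordinates); the wrist camera has in their place "hand_eye" (4x4, takes a point from camera to tool coordinates, whose origin is the TCP and whose axes are the flange's). Camera axes: x right, y down, z forward; pixel columns grow to the right and rows downward; lengths in m; the calibration is good to about 2 mm. The wrist camera is an equidistant fisheye: a pixel r from the principal point sees the ray r / f radians off the axis. A picture is of the moment at which its call begins: read the wrist's pose just before it. There is no depth.
- job.hand_in(): hands the job in; it is judged then, once.
Trained networks look in the newest picture that a camera, given by its name, has taken for a name from the list of things; names that differ only in an ending like _2 or _b are one class to them, and where a whole thing is asked for, a point or a joint stands for the part that bears it (a point fixed in the world has none). Each returns a list of dicts, best first, with "conf" (0 to 1); they miss things now and then, are a little off and sometimes report something else, mostly with a low value. They report only what shows in the picture. A call takes as long as a camera call. They do not tell look-alikes from the thing itself.
- vision.look_for(camera, label): "point" ([row, column] in pixels, amid what is visible of it).
- vision.outline_of(camera, label): "mask" (384x512 bool, what is visible of it) and "point" ([row, column] in pixels, amid what is visible of it).
The state is a dict: "time": time; "q": joint angles; "joint_velocities": joint speeds; "joint_torque": joint torques, N m; "position": TCP position; "tool_rot": TCP orientation; "ft_force": force on the tool from outside, world axes, zero at the start; "moment": the same for the moment, N m; "grip_width": finger opening in m; "grip_force": force on a finger pad.
Only numpy, scipy, OpenCV 4.12 (cv2) and the standard library are available. Lean on these libraries where they do the work, as an engineer would, in place of code of your own. Each camera call takes 0.05 s, during which the arm holds its last target. There are 200 camera calls.

## Task

One of the three clock gear units in the rack has worn gears: find it by gently rocking their upright crank pins one after the other until you come to it, each pin first to the robot's left until it stops and then to the right until it stops, pushing the pin with a finger (never pinching it, and always below 15 newtons, or the gears are damaged). Lift the unit whose crank has far more play out of its nest and set it down, without dropping it, flat on the floor of the large empty compartment of the oak tray; leave the two sound units seated in the rack and everything else where it is.

Things in the scene. Friction and masses are not known exactly. Their poses are not given: they have to be found in the camera images.
- unit_a_mid (a point): Middle of a gear unit, 29 mm above its underside. Three look alike, about 0.8 kg: dark steel flange 60 (x) x 84 (y) x 14 mm; on it a grey neck 50 (x) x 36 (y) mm with flat sides, up to 58 mm above the underside, two small gears on top (to 66 mm). Grip the neck across its y faces. Its crank sticks out on its -x side; z up.
- pin_a (a point): Point on the axis of the upright steel pin of unit a's crank, 39.5 mm above the unit's underside. Round pin, 12 mm in diameter, from 21.5 to 50.5 mm above the underside. With the crank centred it lies at x = -68 mm, y = 0 in the unit's axes; it swings to +y (left) and -y (right).
- crank_a: Crank of unit a: flat arm 12 mm wide, 15.5 to 21.5 mm above the underside; pin 50 mm from the pivot. Origin on the pivot, 18 mm to -x of the unit's middle. Free play at the pin: about 1 mm either side of centre if sound, 7 mm if worn (one unit, in any nest); it stays where left. Beyond that it springs, 2.5 N per mm. The unit also shifts in its nest, 1 to 2 mm at the pin.
- unit_b_mid (a point): Middle of another gear unit, same shape and axes as unit a.
- pin_b (a point): Point on the axis of the upright steel pin of unit b's crank, 39.5 mm above the unit's underside. Round pin, 12 mm in diameter, from 21.5 to 50.5 mm above the underside. With the crank centred it lies at x = -68 mm, y = 0 in the unit's axes; it swings to +y (left) and -y (right).
- crank_b: Crank of unit b: flat arm 12 mm wide, 15.5 to 21.5 mm above the underside; pin 50 mm from the pivot. Origin on the pivot, 18 mm to -x of the unit's middle. Free play at the pin: about 1 mm either side of centre if sound, 7 mm if worn (one unit, in any nest); it stays where left. Beyond that it springs, 2.5 N per mm. The unit also shifts in its nest, 1 to 2 mm at the pin.
- unit_c_mid (a point): Middle of another gear unit, same shape and axes as unit a.
- pin_c (a point): Point on the axis of the upright steel pin of unit c's crank, 39.5 mm above the unit's underside. Round pin, 12 mm in diameter, from 21.5 to 50.5 mm above the underside. With the crank centred it lies at x = -68 mm, y = 0 in the unit's axes; it swings to +y (left) and -y (right).
- crank_c: Crank of unit c: flat arm 12 mm wide, 15.5 to 21.5 mm above the underside; pin 50 mm from the pivot. Origin on the pivot, 18 mm to -x of the unit's middle. Free play at the pin: about 1 mm either side of centre if sound, 7 mm if worn (one unit, in any nest); it stays where left. Beyond that it springs, 2.5 N per mm. The unit also shifts in its nest, 1 to 2 mm at the pin.
- rack: Fixed aluminium rack 86 (x) x 360 (y) mm with three nests in a row along its y axis, at y = -115, 0 and 115 mm. Origin under its centre. Nest floors are 8 mm above the table; lips 8 mm high around each flange with about 1.5 mm clearance. Each nest holds one unit, square to the rack, crank towards the robot.
- tray: Fixed oak drawer, the reject tray. Origin under the centre of its large empty compartment, 150 (x) x 120 (y) mm inside; floor 6 mm above the table, walls 6 mm thick, top 30 mm above the table. A unit with its crank (104 mm from pin to flange back) fits in square, with its middle 22 mm to the +x side of the compartment's centre. On its -y side is a narrow compartment 60 mm wide with scrap in it.
- scrap_ring: Brass ring, 36 mm across, 8 mm high, lying in the narrow compartment. Bystander, leave alone. Origin: centre of its underside.
- scrap_barrel: Brass barrel, 30 mm across, 18 mm high, in the narrow compartment. Bystander, leave alone. Origin: centre of its underside.
- loupe: Black eye loupe, 40 mm across, 32 mm high, behind the rack. Bystander, leave alone. Origin: centre of its underside.
- oiler: Small amber oil bottle, 28 mm across, 60 mm high, standing. Bystander, leave alone. Origin: centre of its underside.
- driver: Screwdriver, 150 mm long, lying behind the rack. Bystander, leave alone. Origin: about its middle.
- jar: Glass jar with lid, 50 mm across, 45 mm high, standing. Bystander, leave alone. Origin: centre of its underside.
- parts_cup: Steel bowl, 66 mm across, 28 mm high. Bystander, leave alone. Origin: centre of its underside.
There are look-alikes about, which are no part of the job. Leave any yellow look-alike of the part that bears unit_a_mid alone. Leave any purple look-alike of the part that bears unit_c_mid alone.

How it is judged:
By the outcome, as a careful person would: the job done as asked, in the order asked, and still so for the second after the job is handed in, with the robot touching nothing.
It also fails if it takes over 70 s, if anything falls off the work surface, if the arm or the gripper's body presses on something with over 40 N, if the wrist force passes 120 N, or if a joint passes its speed limit or range.

## Working session

There is one attempt and no reset: what is moved stays moved. The work goes in short steps, Python scripts to look and compute and a shell command to move; the robot and the scene stay as the last step left them, time stands still between calls to the robot, and variables do not carry over. Pictures are saved under pics/ and viewed, at most 11 in all, crops included, and the job is handed in when it is done.

```bash
mkdir -p pics; cat > h.py <<'E'
from rig import robot, vision, job
import numpy as np, cv2
from scipy.spatial.transform import Rotation as R
def ray(cam,px,plane_z):
    # px=[row,col] -> world point on plane z (top/side)
    K=cam["K"];T=cam["cam_to_world"]
    d=T[:3,:3]@np.linalg.inv(K)@np.array([px[1],px[0],1.]);o=T[:3,3]
    return o+d*(plane_z-o[2])/d[2]
def save(name,f): cv2.imwrite("pics/"+name,f[:,:,::-1])
E
python3 - <<'E'
from h import *
o=robot.get_obs();print(o["position"],o["tool_rot"],o["grip_width"],o["ft_force"],o["time"])
c=vision.camera("top");save("top.png",c["frame"]);print(c["cam_to_world"].round(3).tolist())
for l,z in [("unit_a_mid",.037),("pin_a",.0475),("rack",.008),("tray",.006),("jar",.04),("oiler",.05),("parts_cup",.02),("loupe",.03)]:
    for r in vision.look_for("top",l):print(l,np.round(r["point"]),round(r["conf"],2),ray(c,r["point"],z).round(4))
c=vision.camera("side");save("side.png",c["frame"]);print(c["cam_to_world"].round(3).tolist())
for l,z in [("unit_a_mid",.037),("pin_a",.0475)]:
    for r in vision.look_for("side",l):print(l,np.round(r["point"]),round(r["conf"],2),ray(c,r["point"],z).round(4))
im=[cv2.imread("pics/top.png"),cv2.imread("pics/side.png")]
cv2.imwrite("pics/both.png",cv2.resize(np.vstack(im),None,fx=.78,fy=.78))
E
```

```text
[ 0.17315846 -0.59971431  0.19347167] [ 9.90161010e-01  1.39928548e-01  6.03122771e-05 -1.08219722e-03] 0.08685912099375094 [-0.23595177  0.90885192  0.0038729 ] 0.0
[[-0.002, -0.984, 0.176, 0.282], [-1.0, 0.002, -0.004, 0.007], [0.004, -0.176, -0.984, 1.322], [0.0, 0.0, 0.0, 1.0]]
unit_a_mid [280. 164.] 0.91 [0.2638 0.2596 0.037 ]
unit_a_mid [170. 175.] 0.77 [0.5726 0.238  0.037 ]
unit_a_mid [224. 195.] 0.67 [0.4168 0.1767 0.037 ]
pin_a [286. 148.] 0.64 [0.2478 0.2984 0.0475]
pin_a [234. 278.] 0.6 [ 0.3895 -0.0574  0.0475]
pin_a [220. 211.] 0.58 [0.4273 0.13   0.0475]
pin_a [185. 174.] 0.47 [0.5284 0.2381 0.0475]
rack [176. 219.] 0.68 [0.5618 0.1126 0.008 ]
rack [171. 178.] 0.21 [0.5788 0.2347 0.008 ]
tray [207. 351.] 0.67 [ 0.4713 -0.2705  0.006 ]
jar [175. 120.] 0.58 [0.5601 0.3922 0.04  ]
jar [207. 350.] 0.26 [ 0.4655 -0.2624  0.04  ]
jar [232. 117.] 0.22 [0.3953 0.3948 0.04  ]
oiler [177. 256.] 0.65 [0.5492 0.0044 0.05  ]
oiler [124. 300.] 0.43 [ 0.7057 -0.1233  0.05  ]
oiler [129. 221.] 0.18 [0.6927 0.1057 0.05  ]
parts_cup [231. 116.] 0.57 [0.4008 0.4034 0.02  ]
loupe [174. 121.] 0.57 [0.5626 0.3946 0.03  ]
loupe [124. 278.] 0.45 [ 0.7152 -0.0617  0.03  ]
[[0.991, -0.096, 0.097, 0.388], [-0.136, -0.728, 0.672, -0.664], [0.006, -0.678, -0.735, 0.811], [0.0, 0.0, 0.0, 1.0]]
unit_a_mid [160. 181.] 0.96 [0.2659 0.2437 0.037 ]
unit_a_mid [169. 228.] 0.78 [0.4145 0.1781 0.037 ]
unit_a_mid [153. 271.] 0.71 [0.5676 0.2422 0.037 ]
pin_a [230. 231.] 0.55 [ 0.4026 -0.0761  0.0475]
pin_a [180. 234.] 0.49 [0.4294 0.117  0.0475]
pin_a [179. 265.] 0.48 [0.5261 0.1083 0.0475]
pin_a [201. 277.] 0.44 [0.5451 0.0128 0.0475]
```

View pics/both.png

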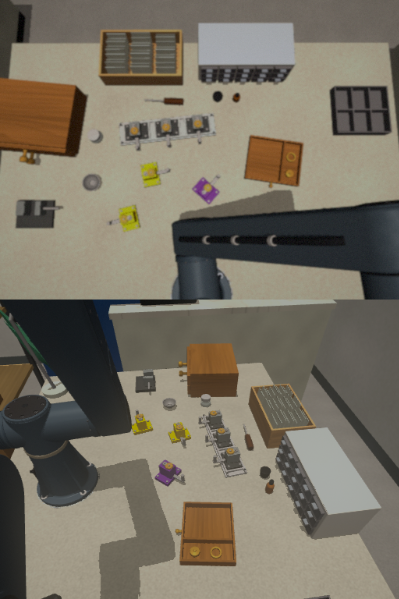

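The top view shows the rack with three grey units at about (row 167, col 175), (163, 214) and (160, 253). The yellow look-alikes are at (224, 193) and (280, 164), and the purple one is at (240, 265). None of these three is in the rack, so the grey units are the ones meant. The tray is at about (205, 350). I'll check in an enlarged crop.

```bash
python3 - <<'E'
from h import *
t=cv2.imread("pics/top.png");s=cv2.imread("pics/side.png")
a=cv2.resize(t[130:245,145:395],(800,368),interpolation=cv2.INTER_CUBIC)
b=cv2.resize(s[130:240,235:330],None,fx=2.1,fy=2.1,interpolation=cv2.INTER_CUBIC)
p=np.zeros((600,800,3),np.uint8);p[:368]=a;p[369:369+b.shape[0],:b.shape[1]]=b
b=cv2.resize(s[245:365,220:310],None,fx=1.9,fy=1.9);p[369:369+b.shape[0],300:300+b.shape[1]]=b
cv2.imwrite("pics/crop.png",p)
E
```

```text
(no output)
```

View pics/crop.png

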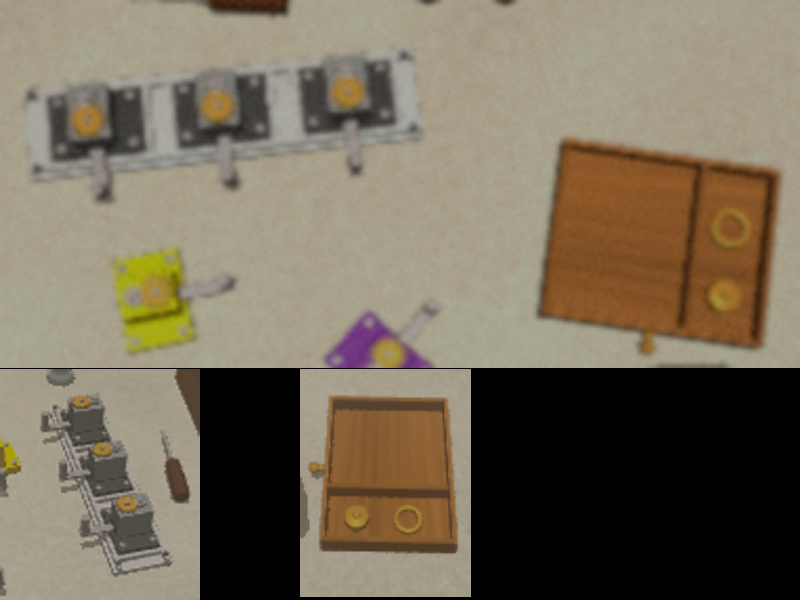

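The crop confirms three grey units seated in the rack, with their cranks towards the robot. The pin tops are near crop (102,188), (230,178) and (355,163). The large tray compartment is on the left (+y) side and empty. Next I'll compute the poses.

```bash
python3 - <<'E'
from h import *
c=vision.camera("top")
f=lambda u,v,z:ray(c,(130+v/3.2,145+u/3.2),z)[:2]
def rect(ps,z,n):
    P=np.array([f(*p,z) for p in ps]) # TL TR BR BL
    w=(P[0]-P[1]+P[3]-P[2])/2  # +y dir
    h=(P[0]-P[3]+P[1]-P[2])/2
    print(n,P.mean(0).round(4),"L",np.linalg.norm(w).round(4),np.linalg.norm(h).round(4),"yaw from y",np.arctan2(-w[0],w[1]).round(4),"from x",np.arctan2(h[1],h[0]).round(4));return P.mean(0)
rect([(30,92),(408,53),(420,135),(37,178)],.014,"rack")
rect([(563,142),(778,172),(760,347),(543,317)],.03,"tray")
rect([(569,152),(692,169),(682,322),(549,309)],.03,"compt inner")
for p in [(102,190),(230,180),(355,165)]:print("pin",f(*p,.056).round(4))
s=vision.camera("side")
g=lambda u,v,z:ray(s,(245+(v-369)/1.9,220+(u-300)/1.9),z)[:2]
print("side tray corners")
for p in [(329,398),(446,399),(456,548),(321,548)]:print(g(*p,.03).round(4))
q=robot.get_obs();print("yaw tool",R.from_quat(q["tool_rot"]).as_matrix().round(4).tolist())
E
```

```text
rack [0.592  0.1242] L 0.3501 0.0796 yaw from y 0.1087 from x 0.1238
tray [ 0.4692 -0.2682] L 0.1937 0.1593 yaw from y -0.142 from x -0.1455
compt inner [ 0.4749 -0.2345] L 0.1147 0.141 yaw from y -0.1206 from x -0.1294
pin [0.5139 0.2269]
pin [0.5226 0.1146]
pin [0.5359 0.0046]
side tray corners
[ 0.4061 -0.1627]
[ 0.5641 -0.1853]
[ 0.5326 -0.3846]
[ 0.3776 -0.3637]
yaw tool [[0.9608, 0.2772, 0.0], [0.2772, -0.9608, 0.0], [0.0, -0.0, -1.0]]
```

```bash
python3 -m handwheel '[[0.852,-0.986,-0.044,0],[0.852,-0.986,-0.044,0],[0.852,-0.986,-0.044,0],[0.852,-0.986,-0.044,0],[0.852,-0.986,-0.044,0],[0.852,-0.986,-0.044,0],[0.852,-0.986,-0.044,0],[0.852,-0.986,-0.044,0],[0.852,-0.986,-0.044,0],[0.852,-0.986,-0.044,0],[0.852,-0.986,-0.044,0],[0.852,-0.986,-0.044,0]]' 57
python3 -m handwheel '[[0.852,-0.986,-0.044,0.027],[0.852,-0.986,-0.044,0.027],[0.852,-0.986,-0.044,0.027],[0.852,-0.986,-0.044,0.027],[0.852,-0.986,-0.044,0.027],[0.852,-0.986,-0.044,0.027],[0.852,-0.986,-0.044,0.027],[0.852,-0.986,-0.044,0.027],[0.852,-0.986,-0.044,0.027],[0.852,-0.986,-0.044,0.027],[0.852,-0.986,-0.044,0.027],[0.852,-0.986,-0.044,0.027]]'
cat >> h.py <<'E'
def wray(cam,o,px,z):
    K=cam["K"];d=np.array([px[1]-K[0,2],px[0]-K[1,2]]);r=np.hypot(*d);th=r/K[0,0]
    v=np.array([*(np.sin(th)*d/max(r,1e-9)),np.cos(th)])
    H=cam["hand_eye"];Rt=R.from_quat(o["tool_rot"]).as_matrix()
    v=Rt@H[:3,:3]@v;p=o["position"]+Rt@H[:3,3]
    return p+v*(z-p[2])/v[2]
def wpix(cam,o,P):
    H=cam["hand_eye"];Rt=R.from_quat(o["tool_rot"]).as_matrix();K=cam["K"]
    q=H[:3,:3].T@(Rt.T@(np.array(P)-o["position"])-H[:3,3])
    n=np.hypot(q[0],q[1]);th=np.arctan2(n,q[2])
    return np.array([K[1,2]+K[0,0]*th*q[1]/n,K[0,2]+K[0,0]*th*q[0]/n])
E
python3 - <<'E'
from h import *
o=robot.get_obs();c=vision.camera("wrist");save("w1.png",c["frame"]);print(c["K"].tolist(),c["hand_eye"].round(3).tolist())
for l,z in [("unit_a_mid",.037),("pin_a",.0475),("rack",.008),("crank_a",.026)]:
    for r in vision.look_for("wrist",l):print(l,np.round(r["point"]),round(r["conf"],2),wray(c,o,r["point"],z).round(4))
E
```

```text
time: 1.7
position: [0.3373, -0.2452, 0.2081]
tool_rot: [0.99, 0.141, 0.0, 0.001]
ft_force: [0.8, 0.2, -0.7]
grip_width: 0.0494
grip_force: 0.0
time: 2.7
position: [0.5017, 0.109, 0.2205]
tool_rot: [0.998, 0.056, 0.0, 0.0]
ft_force: [-0.8, -0.3, -0.7]
grip_width: 0.0495
grip_force: 0.0
[[297.3186396354542, 0.0, 255.98115408394568], [0.0, 297.3186396354542, 187.3313882076444], [0.0, 0.0, 1.0]] [[-0.0, -0.967, -0.254, 0.069], [1.0, -0.0, -0.0, 0.001], [0.0, -0.254, 0.967, -0.19], [0.0, 0.0, 0.0, 1.0]]
unit_a_mid [206. 198.] 0.86 [0.4386 0.1796 0.037 ]
unit_a_mid [ 96. 162.] 0.56 [0.5797 0.2379 0.037 ]
unit_a_mid [ 94. 252.] 0.48 [0.5921 0.1237 0.037 ]
unit_a_mid [ 16. 270.] 0.26 [0.696  0.1121 0.037 ]
pin_a [139. 341.] 0.87 [0.5505 0.0064 0.0475]
pin_a [131. 249.] 0.66 [0.5451 0.1223 0.0475]
pin_a [134. 163.] 0.64 [0.5324 0.23   0.0475]
pin_a [210. 232.] 0.55 [0.4426 0.1329 0.0475]
rack [115. 262.] 0.84 [0.5664 0.1078 0.008 ]
crank_a [134. 341.] 0.94 [0.5554 0.0009 0.026 ]
crank_a [130. 252.] 0.93 [0.545 0.119 0.026]
crank_a [134. 164.] 0.9 [0.529 0.235 0.026]
crank_a [214. 233.] 0.68 [0.4296 0.1318 0.026 ]
```

View pics/w1.png

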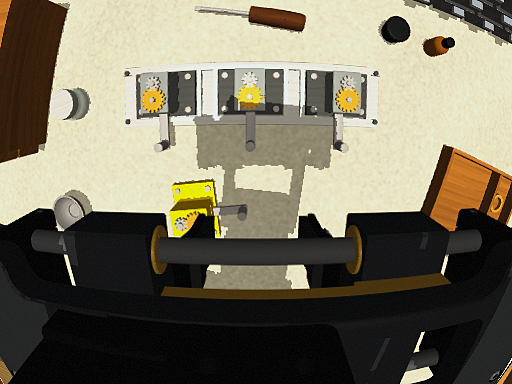

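The wrist view shows the three rack units. Pin tops are at about (row 147, col 159), (145, 250) and (146, 342), and the gear tops are at (100, 152), (96, 250) and (99, 348). The yellow unit is at (200, 195), and the fingers are at the bottom.

```bash
python3 - <<'E'
from h import *
o=robot.get_obs();c=vision.camera("wrist")
for n,p,z in [("pinL",(147,159),.0585),("pinM",(145,250),.0585),("pinR",(146,342),.0585),("gearL",(100,152),.074),("gearM",(96,250),.074),("gearR",(99,348),.074),
 ("bolt TL",(73,127),.016),("bolt TR",(75,375),.016),("bolt BR",(122,373),.016),("bolt BL",(121,129),.016)]:
    print(n,wray(c,o,p,z).round(4))
im=c["frame"][60:160,110:400];save("w1c.png",cv2.resize(im,(800,276),interpolation=cv2.INTER_CUBIC))
E
```

```text
pinL [0.5154 0.2294 0.0585]
pinM [0.5282 0.1176 0.0585]
pinR [0.5406 0.0059 0.0585]
gearL [0.5726 0.237  0.074 ]
gearM [0.5854 0.1234 0.074 ]
gearR [0.5975 0.0112 0.074 ]
bolt TL [0.6103 0.3    0.016 ]
bolt TR [ 0.643  -0.0421  0.016 ]
bolt BR [ 0.5769 -0.0477  0.016 ]
bolt BL [0.5424 0.291  0.016 ]
```

View pics/w1c.png

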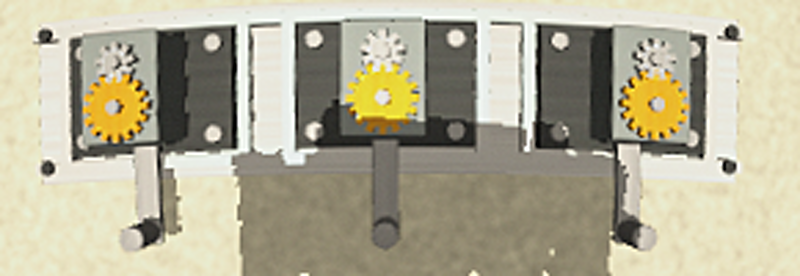

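```bash
python3 -m handwheel '[[0.091,0.357,0,0],[0.091,0.357,0,0],[0.091,0.357,0,0],[0.091,0.357,0,0],[0.091,0.357,0.15,0],[0.091,0.357,0.28,0],[0.091,0.357,0.4,0],[0.091,0.357,0.48,0],[0.091,0.357,0.54,0],[0.091,0.357,0.58,0],[0.091,0.357,0.58,0],[0.091,0.357,0.58,0],[0.091,0.357,0.58,0]]'
cat > g.py <<'E'
# read-only guard: prints lateral position/force along rack y, fails if force is over the limit given
import sys
from rig import robot
import numpy as np
o=robot.get_obs();u=np.array([-.112,.994,0])
s=1e3*np.dot(u,o["position"]);f=np.dot(u,o["ft_force"])
print("s %.2f F %.2f  z %.1f t %.2f"%(s,f,1e3*o["position"][2],o["time"]))
sys.exit(abs(f-float(sys.argv[2]))>float(sys.argv[1]) if len(sys.argv)>2 else 0)
E
python3 g.py
python3 - <<'E'
from h import *
o=robot.get_obs();c=vision.camera("wrist");f=c["frame"]
p=wpix(c,o,[.5406,.0055,.0585]);print(p, o["ft_force"])
save("w2.png",cv2.resize(f[100:340,130:400],None,fx=2,fy=2))
E
```

```text
time: 4.08
position: [0.54, 0.0059, 0.0477]
tool_rot: [0.998, 0.055, 0.001, 0.0]
ft_force: [-0.1, -0.4, 0.0]
grip_width: 0.0498
grip_force: 0.0
s -54.59 F -0.42  z 47.7 t 4.08
[220.04770496 255.96422064] [-0.08126221 -0.42896667  0.02316599]
```

View pics/w2.png

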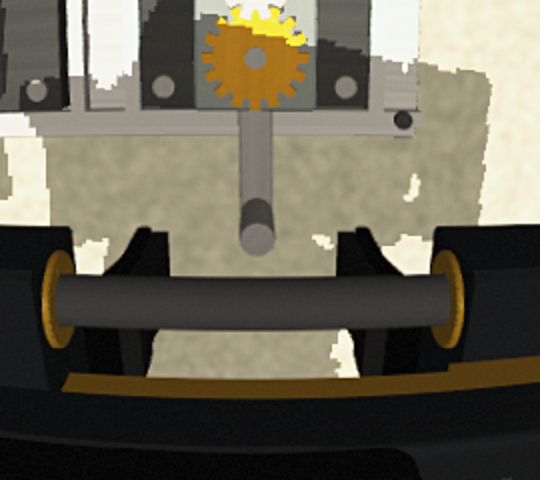

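The pin (col 258, row 220) stands centred between the open fingers. I'll push left in 1 mm steps with a force guard.

```bash

python3 -m handwheel '[[0,-0.015,0,0],[0,-0.03,0,0],[0,-0.04,0,0],[0,-0.047,0,0],[0,-0.047,0,0],[0,-0.047,0,0]]' >/dev/null; python3 g.py 6 -0.4 &&
python3 -m handwheel '[[0,-0.0033,0,0],[0,-0.0033,0,0]]' >/dev/null && python3 g.py 6 -0.4 &&
python3 -m handwheel '[[0,-0.0033,0,0],[0,-0.0033,0,0]]' >/dev/null && python3 g.py 6 -0.4 &&
python3 -m handwheel '[[0,-0.0033,0,0],[0,-0.0033,0,0]]' >/dev/null && python3 g.py 6 -0.4 &&
python3 -m handwheel '[[0,-0.0033,0,0],[0,-0.0033,0,0]]' >/dev/null && python3 g.py 6 -0.4 &&
python3 -m handwheel '[[0,-0.0033,0,0],[0,-0.0033,0,0]]' >/dev/null && python3 g.py 6 -0.4 &&
python3 -m handwheel '[[0,-0.0033,0,0],[0,-0.0033,0,0]]' >/dev/null && python3 g.py 6 -0.4 &&
python3 -m handwheel '[[0,-0.0033,0,0],[0,-0.0033,0,0]]' >/dev/null && python3 g.py 6 -0.4 &&
python3 -m handwheel '[[0,-0.0033,0,0],[0,-0.0033,0,0]]' >/dev/null && python3 g.py 6 -0.4 &&
python3 -m handwheel '[[0,-0.0033,0,0],[0,-0.0033,0,0]]' >/dev/null && python3 g.py 6 -0.4 &&
python3 -m handwheel '[[0,-0.0033,0,0],[0,-0.0033,0,0]]' >/dev/null && python3 g.py 6 -0.4
```

```text
s -39.85 F 0.10  z 47.0 t 4.63False
```

```bash
sed -i 's/sys.exit(\(.*\))$/sys.exit(int(\1))/' g.py; tail -1 g.py
python3 -m handwheel '[[0,-0.0033,0,0],[0,-0.0033,0,0]]' >/dev/null && python3 g.py 6 -0.4 &&
python3 -m handwheel '[[0,-0.0033,0,0],[0,-0.0033,0,0]]' >/dev/null && python3 g.py 6 -0.4 &&
python3 -m handwheel '[[0,-0.0033,0,0],[0,-0.0033,0,0]]' >/dev/null && python3 g.py 6 -0.4 &&
python3 -m handwheel '[[0,-0.0033,0,0],[0,-0.0033,0,0]]' >/dev/null && python3 g.py 6 -0.4 &&
python3 -m handwheel '[[0,-0.0033,0,0],[0,-0.0033,0,0]]' >/dev/null && python3 g.py 6 -0.4 &&
python3 -m handwheel '[[0,-0.0033,0,0],[0,-0.0033,0,0]]' >/dev/null && python3 g.py 6 -0.4 &&
python3 -m handwheel '[[0,-0.0033,0,0],[0,-0.0033,0,0]]' >/dev/null && python3 g.py 6 -0.4 &&
python3 -m handwheel '[[0,-0.0033,0,0],[0,-0.0033,0,0]]' >/dev/null && python3 g.py 6 -0.4 &&
python3 -m handwheel '[[0,-0.0033,0,0],[0,-0.0033,0,0]]' >/dev/null && python3 g.py 6 -0.4 &&
python3 -m handwheel '[[0,-0.0033,0,0],[0,-0.0033,0,0]]' >/dev/null && python3 g.py 6 -0.4
```

```text
sys.exit(int(abs(f-float(sys.argv[2]))>float(sys.argv[1]) if len(sys.argv)>2 else 0))
s -39.12 F -0.58  z 46.8 t 4.80
s -38.16 F 0.39  z 46.8 t 4.97
s -37.11 F -0.16  z 46.8 t 5.13
s -36.08 F 0.46  z 46.8 t 5.30
s -35.08 F 0.20  z 46.9 t 5.47
s -34.08 F -0.18  z 46.9 t 5.63
s -33.08 F -0.35  z 46.9 t 5.80
s -32.11 F 0.06  z 46.8 t 5.97
s -31.10 F 0.34  z 46.8 t 6.13
s -30.12 F 0.12  z 46.8 t 6.30
```

```bash

python3 -m handwheel '[[0,-0.0033,0,0],[0,-0.0033,0,0]]' >/dev/null && python3 g.py 6 0 &&
python3 -m handwheel '[[0,-0.0033,0,0],[0,-0.0033,0,0]]' >/dev/null && python3 g.py 6 0 &&
python3 -m handwheel '[[0,-0.0033,0,0],[0,-0.0033,0,0]]' >/dev/null && python3 g.py 6 0 &&
python3 -m handwheel '[[0,-0.0033,0,0],[0,-0.0033,0,0]]' >/dev/null && python3 g.py 6 0 &&
python3 -m handwheel '[[0,-0.0033,0,0],[0,-0.0033,0,0]]' >/dev/null && python3 g.py 6 0 &&
python3 -m handwheel '[[0,-0.0033,0,0],[0,-0.0033,0,0]]' >/dev/null && python3 g.py 6 0 &&
python3 -m handwheel '[[0,-0.0033,0,0],[0,-0.0033,0,0]]' >/dev/null && python3 g.py 6 0 &&
python3 -m handwheel '[[0,-0.0033,0,0],[0,-0.0033,0,0]]' >/dev/null && python3 g.py 6 0
```

```text
s -29.12 F 0.66  z 46.9 t 6.47
s -28.15 F 0.30  z 46.9 t 6.63
s -27.13 F 0.04  z 46.8 t 6.80
s -26.15 F 0.02  z 46.8 t 6.97
s -25.18 F -0.47  z 46.9 t 7.13
s -24.17 F -0.11  z 46.8 t 7.30
s -23.20 F -0.78  z 46.9 t 7.47
s -22.19 F -0.58  z 46.8 t 7.63
```

```bash
python3 - <<'E'
from h import *
o=robot.get_obs();c=vision.camera("wrist");f=c["frame"]
print(o["position"],o["grip_width"],o["ft_force"])
save("w3.png",cv2.resize(f[100:340,130:400],None,fx=2,fy=2))
E
```

```text
[0.53589521 0.0380542  0.04684752] 0.0495574960058998 [ 0.15726181 -0.56987313  1.02291611]
```

View pics/w3.png

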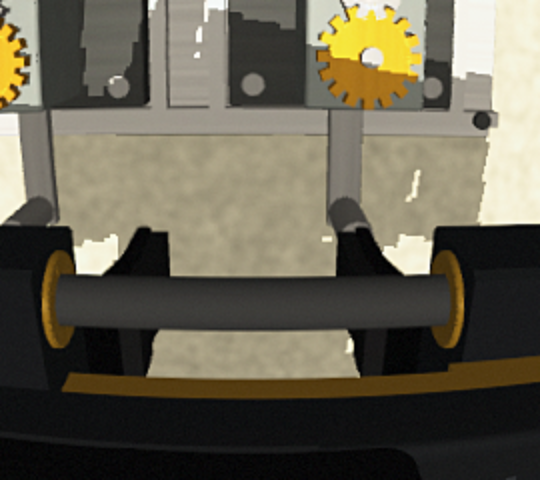

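```bash
python3 - <<'E'
from h import *
o=robot.get_obs();c=vision.camera("wrist")
Rt=R.from_quat(o["tool_rot"]).as_matrix()
cr=lambda p:((np.array(p)-[100,130])*2)[::-1].round(0)
print("pin orig top",cr(wpix(c,o,[.5406,.0055,.0585])),"pin moved",cr(wpix(c,o,[.539,.0192,.0585])))
for x in(-.0095,.0095):
  for y in (.0248,.040):
    for z in(.008,-.03): print(x,y,z,cr(wpix(c,o,o["position"]+Rt@[x,y,z])))
# pin where seen: crop (348,212)
print(wray(c,o,(100+212/2,130+346/2),.0585))
E
```

```text
pin orig top [352. 239.] pin moved [309. 239.]
-0.0095 0.0248 0.008 [320. 247.]
-0.0095 0.0248 -0.03 [333. 294.]
-0.0095 0.04 0.008 [361. 247.]
-0.0095 0.04 -0.03 [382. 292.]
0.0095 0.0248 0.008 [321. 197.]
0.0095 0.0248 -0.03 [336. 235.]
0.0095 0.04 0.008 [364. 196.]
0.0095 0.04 -0.03 [387. 234.]
[0.54949089 0.00883182 0.0585    ]
```

The finger passed over or beside the pin without touching it, because the pin is still centred. I'll check the true tip position from the outside cameras.

```bash
python3 - <<'E'
from h import *
o=robot.get_obs();Rt=R.from_quat(o["tool_rot"]).as_matrix()
out=[]
for n in("side","top"):
    c=vision.camera(n);T=np.linalg.inv(c["cam_to_world"]);f=c["frame"].copy()
    def pr(P):
        q=c["K"]@(T[:3,:3]@P+T[:3,3]);return q[:2]/q[2]
    ctr=pr(o["position"]);x0=int(ctr[0])-45;y0=int(ctr[1])-45
    g=cv2.resize(f[y0:y0+80,x0:x0+90],None,fx=4.4,fy=4.4,interpolation=cv2.INTER_CUBIC)
    for z,col in((.008,(255,0,0)),(-.03,(0,255,0))):
        for y in(.0248,-.0248):
            for x in (-.0095,.0095):
                p=(pr(o["position"]+Rt@[x,y,z])-[x0,y0]+.5)*4.4;cv2.circle(g,tuple(int(v) for v in p),3,col,-1)
    for z in(.0295,.0585):
        p=(pr(np.array([.5406,.0055,z]))-[x0,y0]+.5)*4.4;cv2.circle(g,tuple(int(v) for v in p),3,(0,0,255),-1)
    out.append(g)
save("st.png",np.hstack(out))
E
```

```text
(no output)
```

View pics/st.png

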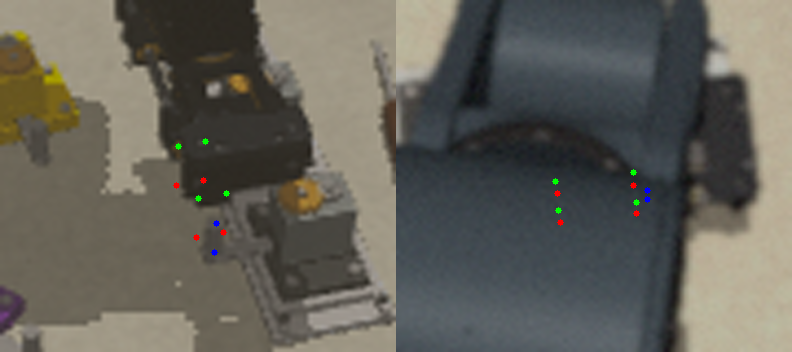

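The pin is at (215, 237) in the side crop, and no finger shows at the documented tip positions (red). Both views agree that the tips sit about 35 mm higher than nominal, so the finger passed over the pin. I'll go back to centre and lower 30 mm, which is safe under either reading, then push again.

```bash

python3 -m handwheel '[[0,0.05,0,0],[0,0.108,0,0],[0,0.108,0,0],[0,0.108,0.03,0],[0,0.108,0.05,0],[0,0.108,0.07,0],[0,0.108,0.085,0],[0,0.108,0.1,0],[0,0.108,0.1,0],[0,0.108,0.1,0]]'
python3 - <<'E'
from h import *
o=robot.get_obs();c=vision.camera("wrist");f=c["frame"]
print(wpix(c,o,[.5406,.0055,.0585]))
Rt=R.from_quat(o["tool_rot"]).as_matrix()
f=f.copy()
save("w4.png",cv2.resize(f[100:340,130:400],None,fx=2,fy=2))
E
```

```text
time: 8.67
position: [0.5392, 0.0061, 0.0164]
tool_rot: [0.998, 0.056, -0.0, -0.0]
ft_force: [-0.7, -0.2, 0.5]
grip_width: 0.0497
grip_force: 0.0
[239.22472814 256.35606268]
```

View pics/w4.png

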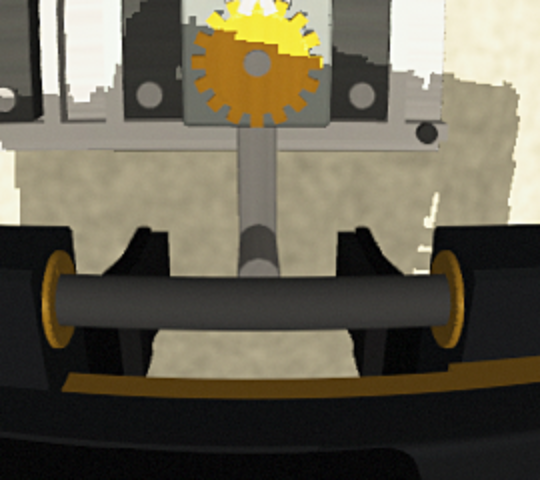

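The pin (crop col 258, rows 225-270) is now between the fingers at the same image rows as the tips. Pushing left.

```bash
python3 g.py
python3 -m handwheel '[[0,-0.015,0,0],[0,-0.03,0,0],[0,-0.04,0,0],[0,-0.045,0,0],[0,-0.045,0,0]]' >/dev/null; python3 g.py 6 0 &&
python3 -m handwheel '[[0,-0.0033,0,0],[0,-0.0033,0,0]]' >/dev/null && python3 g.py 6 0 &&
python3 -m handwheel '[[0,-0.0033,0,0],[0,-0.0033,0,0]]' >/dev/null && python3 g.py 6 0 &&
python3 -m handwheel '[[0,-0.0033,0,0],[0,-0.0033,0,0]]' >/dev/null && python3 g.py 6 0 &&
python3 -m handwheel '[[0,-0.0033,0,0],[0,-0.0033,0,0]]' >/dev/null && python3 g.py 6 0 &&
python3 -m handwheel '[[0,-0.0033,0,0],[0,-0.0033,0,0]]' >/dev/null && python3 g.py 6 0 &&
python3 -m handwheel '[[0,-0.0033,0,0],[0,-0.0033,0,0]]' >/dev/null && python3 g.py 6 0 &&
python3 -m handwheel '[[0,-0.0033,0,0],[0,-0.0033,0,0]]' >/dev/null && python3 g.py 6 0 &&
python3 -m handwheel '[[0,-0.0033,0,0],[0,-0.0033,0,0]]' >/dev/null && python3 g.py 6 0 &&
python3 -m handwheel '[[0,-0.0033,0,0],[0,-0.0033,0,0]]' >/dev/null && python3 g.py 6 0 &&
python3 -m handwheel '[[0,-0.0033,0,0],[0,-0.0033,0,0]]' >/dev/null && python3 g.py 6 0 &&
python3 -m handwheel '[[0,-0.0033,0,0],[0,-0.0033,0,0]]' >/dev/null && python3 g.py 6 0 &&
python3 -m handwheel '[[0,-0.0033,0,0],[0,-0.0033,0,0]]' >/dev/null && python3 g.py 6 0
```

```text
s -54.51 F -0.22  z 16.7 t 8.72
s -40.64 F 0.58  z 17.0 t 9.13
s -40.17 F 0.59  z 16.9 t 9.30
s -39.24 F -0.06  z 16.9 t 9.47
s -38.23 F 0.36  z 16.8 t 9.63
s -37.19 F -0.47  z 16.9 t 9.80
s -36.19 F 0.46  z 16.8 t 9.97
s -35.18 F -0.37  z 16.8 t 10.13
s -34.18 F 0.02  z 16.8 t 10.30
s -33.18 F 0.02  z 16.9 t 10.47
s -32.20 F -0.04  z 16.8 t 10.63
s -31.21 F -0.34  z 16.9 t 10.80
s -30.23 F 0.24  z 16.9 t 10.97
s -29.22 F 0.24  z 16.8 t 11.13
```

```bash
python3 - <<'E'
from h import *
o=robot.get_obs();c=vision.camera("wrist");f=c["frame"];save("w5.png",f)
for P in([.5406,.0055,.0295],[.5406,.0055,.0585],[.539,.014,.0295]):print("pred",wpix(c,o,P).round(1))
for l in("pin_a","crank_a","unit_a_mid"):
  for r in vision.look_for("wrist",l):print(l,np.round(r["point"],1),round(r["conf"],2))
# column profile below the rack, rows where crank arm / pin base lie
for row in(175,190,205,213,220):print(row,f[row,250:330:3].mean(1).round().astype(int).tolist())
E
```

```text
pred [220.2 295.4]
pred [239.  301.9]
pred [221.3 282.1]
pin_a [195.3   9.9] 0.82
crank_a [188.2 125.1] 0.88
crank_a [196.9   7.5] 0.78
crank_a [202.1 290.1] 0.59
unit_a_mid [133.7  20. ] 0.65
unit_a_mid [185.7 121.7] 0.49
unit_a_mid [272.6  73.5] 0.44
175 [122, 120, 122, 122, 130, 132, 130, 128, 130, 115, 114, 66, 122, 123, 123, 122, 120, 121, 121, 118, 118, 114, 117, 119, 119, 124, 124]
190 [152, 154, 155, 151, 145, 146, 145, 150, 151, 148, 110, 119, 123, 125, 120, 120, 123, 148, 146, 150, 148, 148, 157, 148, 144, 152, 158]
205 [146, 144, 144, 148, 154, 152, 145, 153, 156, 140, 117, 123, 126, 120, 115, 118, 139, 141, 143, 148, 152, 150, 147, 147, 153, 150, 147]
213 [152, 151, 150, 151, 150, 148, 147, 149, 156, 72, 94, 57, 61, 56, 107, 113, 150, 151, 147, 130, 73, 108, 152, 146, 147, 145, 149]
220 [150, 145, 142, 146, 145, 143, 147, 149, 164, 59, 57, 61, 62, 67, 64, 64, 128, 15, 12, 11, 6, 5, 0, 150, 150, 148, 153]
```

The pin does move with the finger (base at col 287 against 295 unmoved) at almost no force. Continuing to its stop.

```bash

python3 -m handwheel '[[0,-0.0033,0,0],[0,-0.0033,0,0]]' >/dev/null && python3 g.py 6 0 &&
python3 -m handwheel '[[0,-0.0033,0,0],[0,-0.0033,0,0]]' >/dev/null && python3 g.py 6 0 &&
python3 -m handwheel '[[0,-0.0033,0,0],[0,-0.0033,0,0]]' >/dev/null && python3 g.py 6 0 &&
python3 -m handwheel '[[0,-0.0033,0,0],[0,-0.0033,0,0]]' >/dev/null && python3 g.py 6 0 &&
python3 -m handwheel '[[0,-0.0033,0,0],[0,-0.0033,0,0]]' >/dev/null && python3 g.py 6 0 &&
python3 -m handwheel '[[0,-0.0033,0,0],[0,-0.0033,0,0]]' >/dev/null && python3 g.py 6 0 &&
python3 -m handwheel '[[0,-0.0033,0,0],[0,-0.0033,0,0]]' >/dev/null && python3 g.py 6 0 &&
python3 -m handwheel '[[0,-0.0033,0,0],[0,-0.0033,0,0]]' >/dev/null && python3 g.py 6 0
```

```text
s -28.52 F -1.07  z 16.9 t 11.50
s -27.47 F -1.56  z 16.9 t 11.67
s -26.41 F -2.57  z 16.9 t 11.83
s -25.42 F -1.15  z 16.9 t 12.00
s -24.61 F -2.80  z 16.9 t 12.17
s -23.77 F -3.67  z 16.9 t 12.33
s -23.08 F -6.54  z 16.9 t 12.50
```

Left stop found, with about 7 mm of free travel from the start position and then springing. Now to the right.

```bash

python3 -m handwheel '[[0,0.02,0,0],[0,0.05,0,0],[0,0.08,0,0],[0,0.105,0,0],[0,0.117,0,0],[0,0.117,0,0]]' >/dev/null; python3 g.py 4 0 &&
python3 -m handwheel '[[0,0.0033,0,0],[0,0.0067,0,0]]' >/dev/null && python3 g.py 4 0 &&
python3 -m handwheel '[[0,0.0033,0,0],[0,0.0067,0,0]]' >/dev/null && python3 g.py 4 0 &&
python3 -m handwheel '[[0,0.0033,0,0],[0,0.0067,0,0]]' >/dev/null && python3 g.py 4 0 &&
python3 -m handwheel '[[0,0.0033,0,0],[0,0.0067,0,0]]' >/dev/null && python3 g.py 4 0 &&
python3 -m handwheel '[[0,0.0033,0,0],[0,0.0067,0,0]]' >/dev/null && python3 g.py 4 0 &&
python3 -m handwheel '[[0,0.0033,0,0],[0,0.0067,0,0]]' >/dev/null && python3 g.py 4 0 &&
python3 -m handwheel '[[0,0.0033,0,0],[0,0.0067,0,0]]' >/dev/null && python3 g.py 4 0 &&
python3 -m handwheel '[[0,0.0033,0,0],[0,0.0067,0,0]]' >/dev/null && python3 g.py 4 0 &&
python3 -m handwheel '[[0,0.0033,0,0],[0,0.0033,0,0]]' >/dev/null && python3 g.py 5 0 &&
python3 -m handwheel '[[0,0.0033,0,0],[0,0.0033,0,0]]' >/dev/null && python3 g.py 5 0 &&
python3 -m handwheel '[[0,0.0033,0,0],[0,0.0033,0,0]]' >/dev/null && python3 g.py 5 0 &&
python3 -m handwheel '[[0,0.0033,0,0],[0,0.0033,0,0]]' >/dev/null && python3 g.py 5 0 &&
python3 -m handwheel '[[0,0.0033,0,0],[0,0.0033,0,0]]' >/dev/null && python3 g.py 5 0 &&
python3 -m handwheel '[[0,0.0033,0,0],[0,0.0033,0,0]]' >/dev/null && python3 g.py 5 0
```

```text
s -58.67 F 0.52  z 16.9 t 13.00
s -59.41 F -0.61  z 16.8 t 13.17
s -61.32 F -0.90  z 16.8 t 13.33
s -63.45 F -0.09  z 16.9 t 13.50
s -65.49 F -0.12  z 16.8 t 13.67
s -67.59 F -0.64  z 16.8 t 13.83
s -69.67 F 0.43  z 16.8 t 14.00
s -71.73 F -0.18  z 16.9 t 14.17
s -73.71 F -0.11  z 16.8 t 14.33
s -74.85 F -0.41  z 16.9 t 14.50
s -75.74 F 0.27  z 16.9 t 14.67
s -76.72 F 0.11  z 16.9 t 14.83
s -77.71 F 0.34  z 16.9 t 15.00
s -78.53 F 0.89  z 16.9 t 15.17
s -79.44 F 1.67  z 16.8 t 15.33
```

```bash

python3 -m handwheel '[[0,0.0033,0,0],[0,0.0033,0,0]]' >/dev/null && python3 g.py 6 0 &&
python3 -m handwheel '[[0,0.0033,0,0],[0,0.0033,0,0]]' >/dev/null && python3 g.py 6 0 &&
python3 -m handwheel '[[0,0.0033,0,0],[0,0.0033,0,0]]' >/dev/null && python3 g.py 6 0 &&
python3 -m handwheel '[[0,0.0033,0,0],[0,0.0033,0,0]]' >/dev/null && python3 g.py 6 0 &&
python3 -m handwheel '[[0,0.0033,0,0],[0,0.0033,0,0]]' >/dev/null && python3 g.py 6 0 &&
python3 -m handwheel '[[0,0.0033,0,0],[0,0.0033,0,0]]' >/dev/null && python3 g.py 6 0
```

```text
s -80.51 F 0.65  z 16.8 t 15.50
s -81.60 F 1.70  z 16.8 t 15.67
s -82.65 F 1.39  z 16.8 t 15.83
s -83.64 F 1.81  z 16.8 t 16.00
s -84.60 F 2.00  z 16.8 t 16.17
s -85.33 F 3.29  z 16.8 t 16.33
```

```bash

python3 -m handwheel '[[0,0.0033,0,0],[0,0.0033,0,0]]' >/dev/null && python3 g.py 6 0 &&
python3 -m handwheel '[[0,0.0033,0,0],[0,0.0033,0,0]]' >/dev/null && python3 g.py 6 0 &&
python3 -m handwheel '[[0,0.0033,0,0],[0,0.0033,0,0]]' >/dev/null && python3 g.py 6 0 &&
python3 -m handwheel '[[0,0.0033,0,0],[0,0.0033,0,0]]' >/dev/null && python3 g.py 6 0; python3 - <<'E'
from h import *
o=robot.get_obs();c=vision.camera("wrist");f=c["frame"];save("w6.png",f)
for row in(200,213,220):print(row,f[row,190:300:3].mean(1).round().astype(int).tolist())
E
```

```text
s -86.06 F 4.67  z 16.8 t 16.50
s -86.80 F 5.52  z 16.8 t 16.67
s -87.38 F 7.56  z 16.7 t 16.83
200 [144, 150, 148, 143, 143, 143, 142, 96, 117, 121, 120, 117, 118, 115, 137, 147, 146, 150, 153, 147, 146, 144, 143, 148, 143, 139, 147, 148, 152, 152, 152, 148, 149, 152, 144, 143, 150]
213 [147, 149, 155, 108, 73, 131, 148, 147, 152, 120, 69, 57, 65, 62, 103, 116, 153, 141, 145, 145, 147, 150, 147, 146, 150, 149, 148, 151, 144, 147, 154, 150, 151, 148, 146, 149, 149]
220 [145, 156, 0, 5, 8, 14, 9, 12, 129, 54, 61, 64, 67, 68, 61, 82, 148, 148, 149, 150, 148, 151, 146, 141, 139, 145, 148, 151, 155, 152, 149, 146, 140, 146, 147, 144, 124]
```

Pin swing between the stops is about 27 mm, including roughly 12 mm moved at no force. A sound unit would give a 2 mm play, so this right-hand unit is the worn one. Before gripping I'll check where the gripper body's underside lies, from the earlier side picture (black edge from (190,205) to (310,165)).

```bash
python3 - <<'E'
from h import *
c=vision.camera("side");T=np.linalg.inv(c["cam_to_world"])
def pr(P):
    q=c["K"]@(T[:3,:3]@P+T[:3,3]);return q[:2]/q[2]
pos=np.array([0.53589521,0.0380542,0.04684752]);Rt=R.from_quat([.998,.056,0,0]).as_matrix()
ctr=pr(pos);x0=int(ctr[0])-45;y0=int(ctr[1])-45
for hx,hy in((.0375,.095),(.095,.0375)):
  for z in(-.062,-.08,-.1):
    print(hx,hy,z,[((pr(pos+Rt@[s*hx,hy,z])-[x0,y0]+.5)*4.4).round().tolist() for s in(-1,1)])
o=robot.get_obs();w=vision.camera("wrist")
print(o["position"])
# rod/ring positions in wrist crop: ring centres (58,305),(450,305), rod edges rows 275,330
for z in(0,-.03,-.062,-.08,-.1):
    print(z,[(((wpix(w,o,o["position"]+Rt@[x,.095,z]))-[100,130])*2)[::-1].round().tolist() for x in(-.0375,0,.0375)])
E
```

```text
0.0375 0.095 -0.062 [[188.0, 253.0], [306.0, 230.0]]
0.0375 0.095 -0.08 [[189.0, 233.0], [309.0, 210.0]]
0.0375 0.095 -0.1 [[190.0, 210.0], [312.0, 187.0]]
0.095 0.0375 -0.062 [[74.0, 202.0], [363.0, 150.0]]
0.095 0.0375 -0.08 [[73.0, 182.0], [366.0, 129.0]]
0.095 0.0375 -0.1 [[72.0, 159.0], [370.0, 106.0]]
[ 0.54317559 -0.0266324   0.01674102]
0 [[498.0, 318.0], [512.0, 226.0], [523.0, 124.0]]
-0.03 [[528.0, 358.0], [548.0, 257.0], [564.0, 142.0]]
-0.062 [[568.0, 411.0], [597.0, 301.0], [621.0, 168.0]]
-0.08 [[594.0, 447.0], [630.0, 331.0], [661.0, 187.0]]
-0.1 [[626.0, 493.0], [674.0, 372.0], [716.0, 213.0]]
```

The whole gripper, body included, sits about 40 mm higher than the nominal TCP suggests, so grasping needs a TCP z near 0. I'll release the pin, lift, and move over the unit's neck.

```bash

python3 -m handwheel '[[0,-0.03,0,0],[0,-0.07,0,0],[0,-0.111,0,0],[0,-0.111,0,0],[0,-0.111,-0.06,0],[0,-0.111,-0.12,0],[0,-0.111,-0.18,0],[0,-0.111,-0.18,0],[0.09,-0.111,-0.18,0],[0.17,-0.111,-0.18,0],[0.225,-0.111,-0.18,0],[0.225,-0.111,-0.18,0],[0.225,-0.111,-0.18,0]]'
python3 - <<'E'
from h import *
o=robot.get_obs();c=vision.camera("wrist");f=c["frame"].copy()
ax=np.array([np.cos(.107),np.sin(.107),0]);ay=np.array([-ax[1],ax[0],0])
m=np.array([.6068,.0135,0])
for x in(-.03,.03):
  for y in(-.042,.042):
    p=wpix(c,o,m+ax*x+ay*y+[0,0,.022]);cv2.circle(f,(int(p[1]),int(p[0])),1,(255,0,0),-1)
for x in(-.025,.025):
  for y in(-.018,.018):
    p=wpix(c,o,m+ax*x+ay*y+[0,0,.066]);cv2.circle(f,(int(p[1]),int(p[0])),1,(0,255,0),-1)
save("w7.png",cv2.resize(f[80:340,110:400],None,fx=2,fy=2))
for l in("unit_a_mid","pin_a"):
  for r in vision.look_for("wrist",l):print(l,np.round(r["point"],1),round(r["conf"],2))
E
```

```text
time: 18.07
position: [0.6064, 0.0129, 0.07]
tool_rot: [0.998, 0.056, -0.001, 0.0]
ft_force: [-0.1, 0.2, -1.1]
grip_width: 0.0495
grip_force: 0.0
unit_a_mid [ 73.  365.2] 0.52
pin_a [279.8 266.6] 0.71
```

View pics/w7.png

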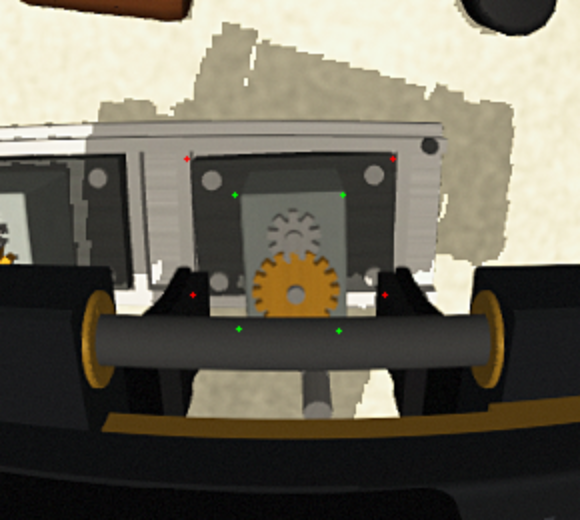

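The view shows the worn unit's neck at crop (293, 255), centred between the fingers (inner edges at 209 and 377). Predictions agree within about 2 mm. The pin is at (318, 410), still swung right. Descending with a force check.

```bash

python3 -m handwheel '[[0,0.003,0.05,0],[0,0.003,0.1,0],[0,0.003,0.14,0],[0,0.003,0.17,0],[0,0.003,0.19,0],[0,0.003,0.19,0]]' | egrep 'pos|ft'
python3 -m handwheel '[[0,0,0.01,0],[0,0,0.02,0],[0,0,0.02,0]]' | egrep 'pos|ft'
python3 -m handwheel '[[0,0,0.01,0],[0,0,0.02,0],[0,0,0.02,0]]' | egrep 'pos|ft'
```

```text
position: [0.6053, 0.012, 0.0124]
ft_force: [-0.8, -0.6, -0.3]
position: [0.6068, 0.0119, 0.0078]
ft_force: [-0.2, -1.0, 0.5]
position: [0.6064, 0.0119, 0.0015]
ft_force: [0.5, -0.1, -0.7]
```

Free descent. Now close with 45 N and lift a little.

```bash

python3 -m handwheel '[[0,0,0,0],[0,0,0,0],[0,0,0,0],[0,0,0,0],[0,0,0,0],[0,0,0,0],[0,0,0,0],[0,0,0,0],[0,0,0,0],[0,0,0,0]]' 20 45
python3 -m handwheel '[[0,0,-0.01,0],[0,0,-0.02,0],[0,0,-0.03,0],[0,0,-0.04,0],[0,0,-0.05,0],[0,0,-0.067,0],[0,0,-0.067,0],[0,0,-0.067,0]]'
```

```text
time: 20.05
position: [0.6069, 0.012, 0.002]
tool_rot: [0.998, 0.055, 0.0, -0.0]
ft_force: [1.2, 3.0, 0.6]
grip_width: 0.0352
grip_force: 44.5
time: 20.72
position: [0.6069, 0.0118, 0.0224]
tool_rot: [0.998, 0.056, 0.0, 0.0]
ft_force: [-0.3, 0.0, -6.8]
grip_width: 0.0358
grip_force: 44.6
```

Holding at about 7-8 N load. Lifting further and carrying it above the tray compartment.

```bash

python3 -m handwheel '[[0,0,-0.06,0],[0,0,-0.13,0],[0,0,-0.2,0],[0,0,-0.26,0],[-0.03,0.05,-0.27,0.004],[-0.07,0.12,-0.27,0.008],[-0.12,0.2,-0.27,0.012],[-0.17,0.29,-0.27,0.016],[-0.22,0.38,-0.27,0.02],[-0.27,0.47,-0.27,0.024],[-0.33,0.56,-0.27,0.028],[-0.38,0.65,-0.27,0.033],[-0.43,0.73,-0.27,0.037],[-0.45,0.77,-0.27,0.04],[-0.46,0.789,-0.27,0.0404],[-0.46,0.789,-0.27,0.0404],[-0.46,0.789,-0.27,0.0404],[-0.46,0.789,-0.27,0.0404]]'
python3 - <<'E'
from h import *
o=robot.get_obs();c=vision.camera("wrist");f=c["frame"].copy();save("w8raw.png",f)
Rt=R.from_quat(o["tool_rot"]).as_matrix();print("yaw",np.arctan2(Rt[1,0],Rt[0,0]))
a=-.142;ax=np.array([np.cos(a),np.sin(a),0]);ay=np.array([-ax[1],ax[0],0]);m=np.array([.4744,-.2355,0])
for x in(-.075,.075):
  for y in(-.06,.06):
    p=wpix(c,o,m+ax*x+ay*y+[0,0,.03]);cv2.circle(f,(int(p[1]),int(p[0])),2,(0,255,0),-1)
t=vision.camera("top");T=np.linalg.inv(t["cam_to_world"])
save("w8.png",cv2.resize(f,(768,576)))
E
```

```text
time: 22.22
position: [0.496, -0.237, 0.1028]
tool_rot: [0.998, -0.071, -0.0, -0.001]
ft_force: [-0.4, 0.6, -6.5]
grip_width: 0.0356
grip_force: 44.6
yaw -0.14119678311740758
```

View pics/w8.png

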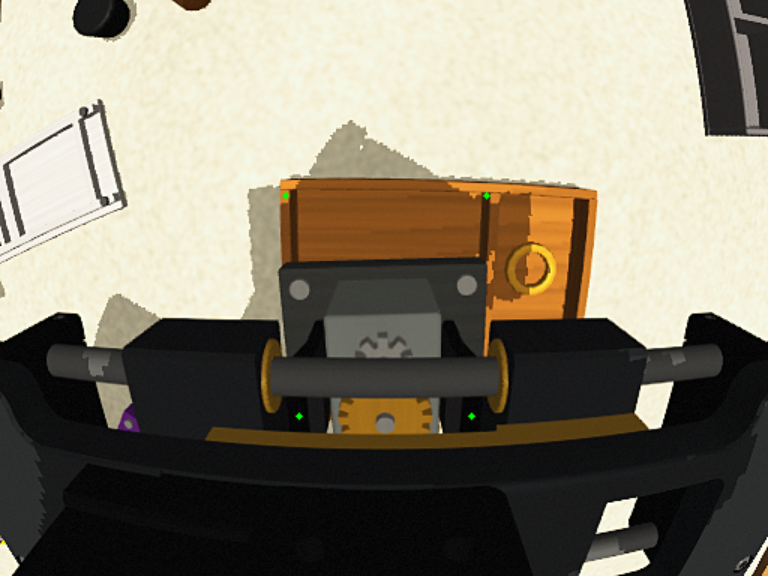

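The unit hangs level over the compartment, with the far inner corners at (292,190) and (485,192) against predictions of (286,195) and (487,196). There is ample margin, so I'm lowering it.

```bash

python3 -m handwheel '[[0.005,0,0.04,0],[0.005,0,0.1,0],[0.005,0,0.16,0],[0.005,0,0.22,0],[0.005,0,0.26,0],[0.005,0,0.29,0],[0.005,0,0.31,0],[0.005,0,0.32,0],[0.005,0,0.32,0],[0.005,0,0.32,0]]' | egrep 'pos|ft'
python3 -m handwheel '[[0,0,0.004,0],[0,0,0.008,0],[0,0,0.01,0],[0,0,0.01,0]]' | egrep 'pos|ft'
python3 -m handwheel '[[0,0,0.0033,0],[0,0,0.0033,0]]' | egrep 'pos|ft'
python3 -m handwheel '[[0,0,0.0033,0],[0,0,0.0033,0]]' | egrep 'pos|ft'
```

```text
position: [0.4979, -0.239, 0.0074]
ft_force: [1.0, 0.0, -6.8]
position: [0.4974, -0.239, 0.0042]
ft_force: [-0.2, 0.1, -7.4]
position: [0.4973, -0.2389, 0.0029]
ft_force: [0.1, -0.8, -7.8]
position: [0.4973, -0.2389, 0.0018]
ft_force: [0.8, 0.1, -6.3]
```

```bash
cat > gz.py <<'E'
import sys
from rig import robot
o=robot.get_obs();print("z %.2f Fz %.2f"%(1e3*o["position"][2],o["ft_force"][2]));sys.exit(int(o["ft_force"][2]>-4))
E
python3 -m handwheel '[[0,0,0.0025,0],[0,0,0.0025,0]]' >/dev/null; python3 gz.py &&
python3 -m handwheel '[[0,0,0.0025,0],[0,0,0.0025,0]]' >/dev/null && python3 gz.py &&
python3 -m handwheel '[[0,0,0.0025,0],[0,0,0.0025,0]]' >/dev/null && python3 gz.py &&
python3 -m handwheel '[[0,0,0.0025,0],[0,0,0.0025,0]]' >/dev/null && python3 gz.py &&
python3 -m handwheel '[[0,0,0.0025,0],[0,0,0.0025,0]]' >/dev/null && python3 gz.py
```

```text
z 1.07 Fz -6.84
z 0.32 Fz -6.31
z -0.02 Fz -4.74
z -0.08 Fz 3.66
```

Touched down at the expected height. Open and withdraw.

```bash

python3 -m handwheel '[[0,0,0,0],[0,0,0,0],[0,0,0,0],[0,0,0,0],[0,0,0,0],[0,0,0,0],[0,0,0,0],[0,0,0,0]]' 57
python3 -m handwheel '[[0,0,-0.02,0],[0,0,-0.06,0],[0,0,-0.12,0],[0,0,-0.2,0],[0,0,-0.3,0],[0,0,-0.42,0],[0,0,-0.54,0],[0,0,-0.66,0],[0,0,-0.66,0],[0,0,-0.66,0]]'
python3 - <<'E'
from h import *
o=robot.get_obs();c=vision.camera("wrist");f=c["frame"];save("w9.png",f)
for l,z in(("unit_a_mid",.035),("pin_a",.0455)):
  for r in vision.look_for("wrist",l):print(l,np.round(r["point"],1),round(r["conf"],2),wray(c,o,r["point"],z).round(3))
c=vision.camera("side");save("s9.png",c["frame"])
for l,z in(("unit_a_mid",.037),("pin_a",.0475),("rack",.008)):
  for r in vision.look_for("side",l):print(l,np.round(r["point"],1),round(r["conf"],2),ray(c,r["point"],z).round(3))
a=cv2.resize(f,(460,345));b=cv2.resize(c["frame"][110:375,200:345],None,fx=2.2,fy=2.2)
p=np.zeros((600,800,3),np.uint8);p[:345,:460]=a;p[:b.shape[0],470:470+b.shape[1]]=b;save("fin.png",p)
E
```

```text
time: 25.15
position: [0.4974, -0.2389, -0.0011]
tool_rot: [0.997, -0.071, -0.0, -0.0]
ft_force: [-0.7, 0.0, 0.5]
grip_width: 0.0496
grip_force: 0.0
time: 25.98
position: [0.4988, -0.2399, 0.2006]
tool_rot: [0.997, -0.071, 0.003, 0.002]
ft_force: [0.3, 0.6, -0.2]
grip_width: 0.0497
grip_force: 0.0
pin_a [215.7 263.3] 0.71 [ 0.442 -0.242  0.045]
pin_a [181.5  21.4] 0.54 [0.539 0.113 0.045]
unit_a_mid [173.3 229.6] 0.71 [0.419 0.159 0.037]
unit_a_mid [160.  181.2] 0.7 [0.266 0.243 0.037]
pin_a [155.9 255.7] 0.56 [0.511 0.22  0.047]
pin_a [227.3 228.4] 0.46 [ 0.397 -0.066  0.047]
pin_a [179.2 234.4] 0.38 [0.431 0.119 0.047]
rack [209.1 307.1] 0.56 [0.639 0.003 0.008]
```

View pics/fin.png

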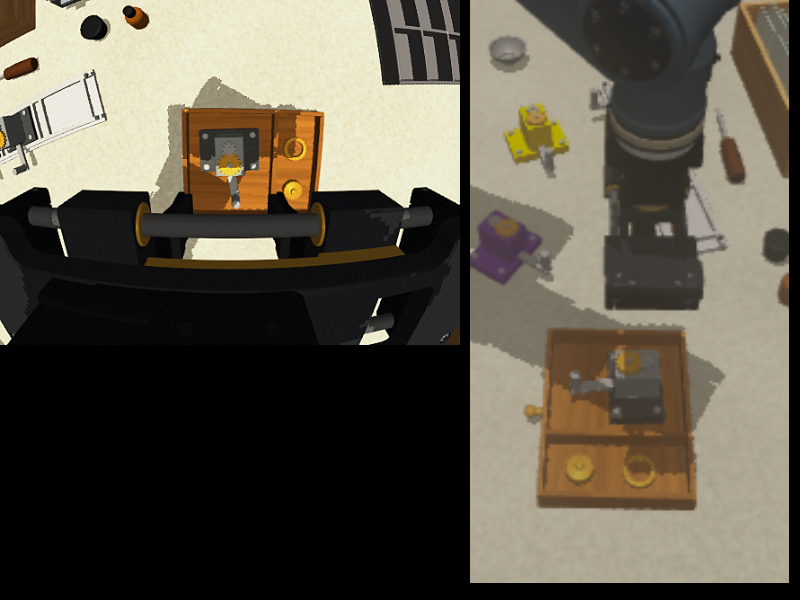

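The last view shows the worn unit flat inside the large compartment (side crop (635, 385)) and clear of the walls. The scrap, the look-alikes and the rack units it shows are undisturbed, and the gripper is well clear.

```bash
python3 -c "
from rig import job
print(job.hand_in())"
```

```text
the job is handed in; nothing more can be done
None
```

The worn unit was the one in the right-hand nest (about 12 mm of free crank travel, against 2 mm for a sound one); it now sits flat in the tray's large compartment, the other two stayed in the rack (cranks not rocked, since it was the first tried), and the job is handed in.

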